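Put the steel mould away and latch the tilt-out bin

TASK

Put the small steel baking mould back into the open tilt-out bin, then press the bin shut until its push-push latch catches, feeling for the catch rather than forcing it. Let go, check that the bin has stayed latched, and leave the other kitchen things where they are.

Things in the scene. Friction and masses are not known exactly. Their poses are not given: they have to be found in the camera images.
- unit: Pale grey plastic storage unit fixed to the counter: an open-fronted housing 170 mm deep (x), 240 wide (y), 205 high, with one tilt-out bin in its opening. Origin: counter level, middle of the front opening; x points into the unit (away from the robot, give or take the yaw), y left, z up.
- hinge (a point): Fixed point on the unit: middle of the bin's hinge line, which runs along the unit's y at the foot of the bin's front, 15 mm above the counter, x = 0 of the unit.
- lip (a point): Point on the bin: middle of the rolled lip (8 mm thick, 236 mm long) on the top edge of the bin's 5 mm front panel, 183 mm above the hinge in the bin's z and 3 mm in front of it. Axes are the bin's and tilt with it: x from the panel into the bin, y left along the lip, z up the panel. Press here, anywhere near the middle, towards the unit.
- bin_floor (a point): Point on the bin: middle of the free part of its inner floor, 50 mm behind the panel, 35 mm right of the middle, 180 mm below the lip; axes as the lip's. Free around it: x -45 to +45 mm, y -70 to +60 mm. Brown silicone moulds, fixed, fill the rest: nested cups 55 mm high on the left, a bar mould along the back wall.
- tongue (a point): Point on the bin: tip of the latch tongue, a plate 26 mm wide that stands out 37 mm behind the panel near its top, 75 mm left of the middle; it enters the push-push latch under the housing's top. Axes as the lip's. Bin walls: side walls about 150 mm high at the front, 100 mm at the back; back wall 100 mm.
- bin (a joint): Tilt of the bin, rad: 0 = panel against the housing, grows as the lip tips out to the robot, 0.8 = fully open. Wide open it stays; below about 0.5 its weight swings it in until the latch's spring plunger holds it ajar at 0.18. Latched it rests at 0.035 to 0.11 (the latch's slotted mount is set up to 11 mm deeper in some units). See latch_mouth.
- latch_mouth (a point): Fixed point on the unit where the tongue enters the push-push latch. From ajar it takes 4 N growing to 10 N at the lip, plus finger drag. Some 5 mm past its unknown resting depth is a hard stop: press against it with 15 to 18 N, let go, and it catches. Over 22 N breaks it. A press that ends short springs back to 0.18; pressing again once latched also springs it out.
- mould: Small steel pudding mould to put away: an open cup, no handle, 45 mm high, 42 mm across at the foot, 54 mm at the mouth (56 mm over the rim bead), about 70 g, standing upright on the counter left or right of the unit. Origin: centre of its underside, z up its axis.
- egg_cup: White ceramic egg cup on a narrow foot, 61 mm high, 49 mm across, on the counter at the other side of the unit. Leave alone. Origin: centre of its underside, z up.
- jar: Glass jar with a bamboo lid, 93 mm across, 128 mm high, on the counter on the left. Leave alone. Origin: centre of its underside, z up.
- whisk: Black balloon whisk lying on the counter on the left, 280 mm long along its x, 45 mm thick at the wires. Leave alone. Origin: under the front end of the handle, 141 mm from the butt.
- rack: Steel cooling rack on the counter on the right, 206 x 186 mm, 25 mm high. Leave alone. Origin: centre of its underside, z up.
Things that resemble listed ones, but are neither listed nor needed, are in the scene too. What is shaped like the mould but yellow is not meant.

How it is judged (in metres and radians):
On the way, in this order (a step that is already met when the one before it is completed fails the run):
1. the mould lies inside the bin and the gripper has let go of it (x of mould in the frame of lip between 0 and 0.135 m and y of mould in the frame of lip between -0.112 and 0.112 m and z of mould in the frame of lip between -0.19 and -0.05 m and contact force between the fingers and mould below 0.1 N), for 0.2 s.
2. the robot presses the bin in against its latch with more than 5 N (bin joint below 0.135) (value of joint bin below 0.135 rad and contact force between any of the fingers, the arm and bin above 5 N), for 0.05 s.
At the end, for the whole second after the job is handed in: The bin, let go of, stays latched and still (joint below 0.135 rad, that is, not sprung back to 0.18) with the steel mould at rest anywhere inside it; egg cup, jar, whisk and rack are where they were (within 30 mm) and standing (value of joint bin below 0.135 rad and velocity of joint bin between -0.05 and 0.05 rad/s and contact force between each of the arm, the fingers and bin below 0.1 N and x of mould in the frame of lip between 0 and 0.135 m and y of mould in the frame of lip between -0.112 and 0.112 m and z of mould in the frame of lip between -0.19 and -0.05 m and linear speed of mould below 0.05 m/s); the robot touches nothing.
It fails at once if the robot presses on the bin with more than 22 N (contact force between any of the fingers, the arm and bin above 22 N).
It fails at once if the egg cup is moved by more than 30 mm or tipped (distance of egg_cup from where it was at the start of the episode above 0.03 m or angle between egg_cup's own z axis and vertical above 0.5 rad).
It fails at once if the jar, the whisk or the rack is moved by more than 30 mm or the jar tipped (distance of any of jar, whisk, rack from where it was at the start of the episode above 0.03 m or angle between jar's own z axis and vertical above 0.5 rad).
It also fails if it takes over 61 s, if anything falls off the work surface, if the arm or the gripper's body presses on something with over 40 N, if the wrist force passes 120 N, or if a joint passes its speed limit or range.

ROBOT

A 6-joint arm with a two-finger parallel gripper is mounted at the origin on the work surface. World frame = base frame: x ahead of the robot, y to its left, z up, the work surface at z = 0. Lengths are in mm, angles in degrees, forces in N, time in s.
With the tool pointing down it reaches from about 300 to 875 mm from the base axis. Payload 6.4 kg.
Tool frame: the origin (TCP) lies on the centre line of the jaws, within the pads' length; the fingertips stand finger_overhang ahead of it and the grasp point (between the pads) lies 6 mm ahead of it (finger_overhang is the distance from the TCP to the fingertips, in mm); z points along the fingers, y is the direction in which the jaws open and shut (so a half turn about z gives the same grasp; the last joint's range is limited). The gripper opens to 88 mm and grips with 3 to 60 N. Pads are 18 mm wide; open, the fingers measure 123 mm over their backs; the gripper's body (75 mm by 187 mm) begins 45 mm behind the grasp point.
Start: joints at [58.31, 10.359, 92.074, -0, 77.567, -11.82], TCP at [195.426, 540.787, 263.714] pointing down, gripper open.
Joint ranges: [-171.53, 171.53], [-51.25, 118.39], [17.06, 147.69], [-65.23, 245.23], [0, 150.52], [-178.68, 178.68]. Speed limits (degrees/s): [147.25, 147.25, 172.46, 180, 180, 180].

INTERFACE

Orientations are given as [roll, pitch, yaw] about the fixed x, y, z axes, in that order (R = Rz(yaw) Ry(pitch) Rx(roll)).
In Python, from station import * gives the robot as it stands.
- The arm moves only by the tool apply_moves, never from a script. Its argument "increments" is a list of rows, each an object with "jaw": the finger opening in m, from 0 to 0.0881; "slide": the shift along the tool's x, y, z in m, a list of three; "roll": the turn about the tool's z in rad. A call has 1 to 20 rows; each row shifts and turns the commanded pose from where the row before left it, along the tool's axes as they then stand; what a row does not reach is not made up. A row lasts 1/8 s, in which the tool goes at most 62.5 mm and 10.7 degrees, less where a joint would pass 70% of its speed; a pose out of reach is approached as far as the arm can. A call with a gripper value outside its range is refused whole. The fingers move at their own pace and stop on an object; "force" is the grip in N (left out, the last holds). Time passes only in rows, so rows that do not move let the fingers close. It gives the time, the measured TCP pose, the force and the opening at its end, in the units of the state.
- observe(): the state, without advancing time (a new reading comes with each control period).
- get_image(name): name is "scene" or "top" or "wrist"; returns a dict with "frame" (400x640x3 uint8, red, green, blue), "depth" (400x640 float32, mm along the optical axis (not along the pixel's ray), 0 where there is no reading), "fx", "fy", "cx", "cy" (pixels), "cam_to_world" (4x4, takes a point from camera to world coordinates). Camera axes: x right, y down, z forward; pixel columns grow to the right and rows downward; lengths in mm; the calibration is good to about 2 mm. The wrist camera is an equidistant fisheye: a pixel r from the principal point sees the ray r / f radians off the axis. A picture is of the moment at which its call begins.
- sign_off(): hands the job in, once; it reports no verdict.
The state is a dict: "clock": time; "joints": joint angles; "dq": joint speeds; "joint_efforts": joint torques, N m; "tool_pos": TCP position; "ee_rot": TCP orientation; "contact_force": force on the tool from outside, world axes, zero at the start; "torque": the same for the moment, N m; "finger_gap": opening from 0.0 (shut) to 1.0 (fully open).
Only numpy, scipy, OpenCV 4.12 (cv2) and the standard library are available. Lean on these libraries where they do the work, as an engineer would, in place of code of your own. Each camera call takes 0.05 s, during which the arm holds its last target.

## Working session

There is one attempt and no reset: what is moved stays moved. The work goes in short steps, Python scripts to look and compute and a tool call to move; the robot and the scene stay as the last step left them, time stands still between calls to the robot, and variables do not carry over. Pictures are saved under pics/ and viewed, and the job is handed in when it is done.

Besides the shell and the picture viewer there is one more tool, called as name(argument=value, ...) on one line, values as JSON. apply_moves: Moves the arm, as the interface text tells. Its arguments: {"type":"object","properties":{"increments":{"type":"array"},"force":{"type":"number"}},"required":["increments"]}

```bash
mkdir -p pics; ls; python3 - <<'E'
from station import *
import cv2,numpy as np
print(observe())
for n in ["scene","top","wrist"]:
    g=get_image(n)
    cv2.imwrite(f"pics/{n}0.png",g["frame"][:,:,::-1])
    np.savez(f"{n}0.npz",**g)
    print(n,g["fx"],g["fy"],g["cx"],g["cy"],np.round(g["cam_to_world"],3).tolist())
E
```

```text
pics
{'clock': 0.0, 'joints': array([ 5.83093819e+01,  1.04001564e+01,  9.21307951e+01, -1.91842958e-03,
        7.75661573e+01, -1.18221663e+01]), 'dq': array([-0.01778706,  0.00854659, -0.034943  ,  0.06425363,  0.02059788,
       -0.06620921]), 'joint_efforts': array([ 1.04774630e-03, -4.33864582e+01, -3.41856086e+01,  7.02684699e-02,
        3.85681924e-02, -1.60561685e-04]), 'tool_pos': array([195.17323209, 540.34934225, 262.83440142]), 'ee_rot': array([-1.79904567e+02, -1.80621449e-02,  1.60131948e+02]), 'contact_force': array([ 0.56386137, -0.04763716,  0.00317934]), 'torque': array([-0.02285334,  0.03140347,  0.02248963]), 'finger_gap': 0.9977743858314051}
scene 520.5026273242886 520.5026273242886 320.0105109516754 198.45758819920377 [[0.919, 0.366, -0.147, 775.317], [0.395, -0.845, 0.36, -480.198], [0.007, -0.389, -0.921, 1476.899], [0.0, 0.0, 0.0, 1.0]]
top 477.64937059852633 477.64937059852633 324.8587844815572 202.89896107783585 [[-0.023, -0.979, 0.204, 289.902], [-1.0, 0.022, -0.01, 82.291], [0.006, -0.204, -0.979, 1461.308], [0.0, 0.0, 0.0, 1.0]]
wrist 309.70691628693146 309.70691628693146 320.0724599593553 195.69063428821184 [[0.341, 0.891, 0.298, 117.381], [0.94, -0.324, -0.109, 568.91], [-0.0, 0.317, -0.948, 384.123], [0.0, 0.0, 0.0, 1.0]]
```

View pics/scene0.png

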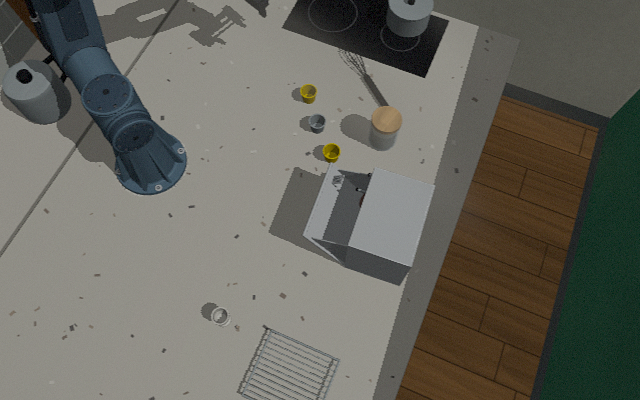

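View pics/top0.png

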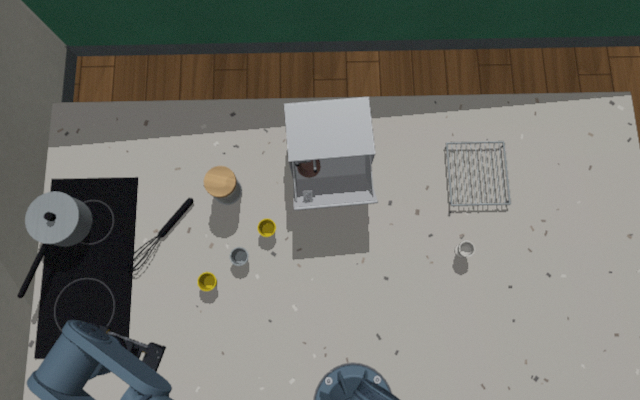

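View pics/wrist0.png

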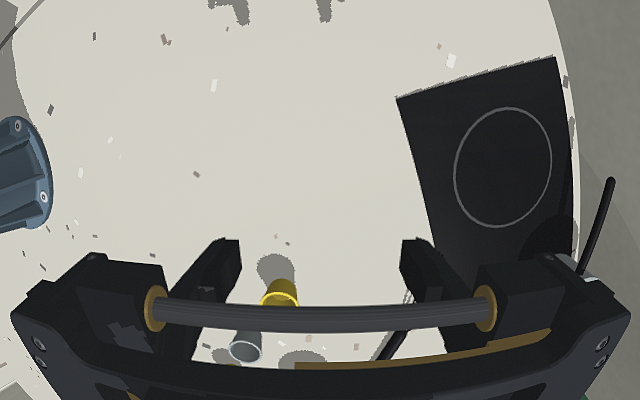

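Top view: the steel mould is at about (239,257) between yellow decoys at (267,228) and (207,282). The bin lip runs from (293,205) to (377,200), and the egg cup is at (466,249). Next I'll measure them.

```bash
cat > h.py <<'E'
import numpy as np,cv2
def world(g):
    d=g["depth"].astype(float);H,W=d.shape
    u,v=np.meshgrid(np.arange(W),np.arange(H))
    P=np.stack([(u-g["cx"])/g["fx"]*d,(v-g["cy"])/g["fy"]*d,d],-1)
    T=g["cam_to_world"];Q=P@T[:3,:3].T+T[:3,3];Q[d<=0]=np.nan;return Q
E
python3 - <<'E'
from h import *
for n,boxes in [("top",{"mould":(225,243,255,272),"y1":(255,216,280,242),"y2":(195,270,220,296)}),("scene",{"mould":(306,112,328,136),"y1":(320,143,343,165)})]:
    g=np.load(n+"0.npz");Q=world(g)
    for k,(a,b,c,d) in boxes.items():
        q=Q[b:d,a:c].reshape(-1,3); 
        for lo,hi in [(8,60),(38,60)]:
            m=(q[:,2]>lo)&(q[:,2]<hi);s=q[m]
            if len(s): print(n,k,lo,len(s),s.min(0).round(1),s.max(0).round(1),((s.min(0)+s.max(0))/2).round(1))
    np.set_printoptions(suppress=True)
g=np.load("top0.npz");Q=world(g)
for u in (300,320,335,350,365):
    print(u,[(v,Q[v,u].round().astype(int).tolist()) for v in list(range(156,200,8))+list(range(192,212,2))])
im=cv2.imread("pics/top0.png")[90:220,270:400];cv2.imwrite("pics/z1.png",cv2.resize(im,None,fx=4.5,fy=4.5,interpolation=cv2.INTER_CUBIC))
E
```

```text
top mould 8 168 [394.8 298.    8.2] [457.4 364.4  55.2] [426.1 331.2  31.7]
top mould 38 86 [404.  301.4  38.7] [457.4 355.   55.2] [430.7 328.2  46.9]
top y1 8 176 [487.9 209.8   8. ] [542.9 280.3  51.7] [515.4 245.1  29.8]
top y1 38 89 [487.9 218.   38.3] [542.9 272.5  51.7] [515.4 245.2  45. ]
top y2 8 186 [333.4 393.8   8. ] [391.7 463.1  52.9] [362.5 428.4  30.5]
top y2 38 93 [333.4 393.8  38.1] [388.3 447.8  52.9] [360.8 420.8  45.5]
scene mould 8 209 [404.8 280.3   8.1] [458.8 353.9  51.8] [431.8 317.1  30. ]
scene mould 38 71 [404.8 297.4  38.3] [458.8 353.9  51.8] [431.8 325.6  45.1]
scene y1 8 214 [488.3 215.7   8.2] [544.  288.9  51.7] [516.2 252.3  29.9]
scene y1 38 80 [488.3 215.7  38.1] [544.  270.2  51.7] [516.2 242.9  44.9]
300 [(156, [684, 134, 206]), (164, [700, 140, 77]), (172, [673, 140, 84]), (180, [663, 143, 26]), (188, [627, 141, 72]), (196, [595, 140, 105]), (192, [609, 140, 95]), (194, [603, 140, 96]), (196, [595, 140, 105]), (198, [586, 140, 116]), (200, [579, 139, 123]), (202, [570, 139, 136]), (204, [563, 139, 145]), (206, [556, 138, 150]), (208, [549, 138
[... 807 characters left out ...]
42]), (172, [689, -14, 15]), (180, [655, -11, 46]), (188, [618, -7, 94]), (196, [586, -4, 128]), (192, [602, -5, 110]), (194, [595, -5, 115]), (196, [586, -4, 128]), (198, [578, -3, 138]), (200, [571, -2, 145]), (202, [563, -1, 158]), (204, [559, -2, 149]), (206, [583, -11, 0]), (208, [575, -11, 6]), (210, [571, -11, -3])]
365 [(156, [723, -58, 69]), (164, [703, -58, 51]), (172, [684, -60, 29]), (180, [651, -56, 56]), (188, [618, -51, 90]), (196, [585, -47, 130]), (192, [601, -49, 112]), (194, [591, -47, 128]), (196, [585, -47, 130]), (198, [578, -46, 136]), (200, [570, -45, 144]), (202, [563, -44, 153]), (204, [588, -58, 3]), (206, [581, -58, 2]), (208, [575, -58, 0]), (210, [569, -57, 2])]
```

View pics/z1.png

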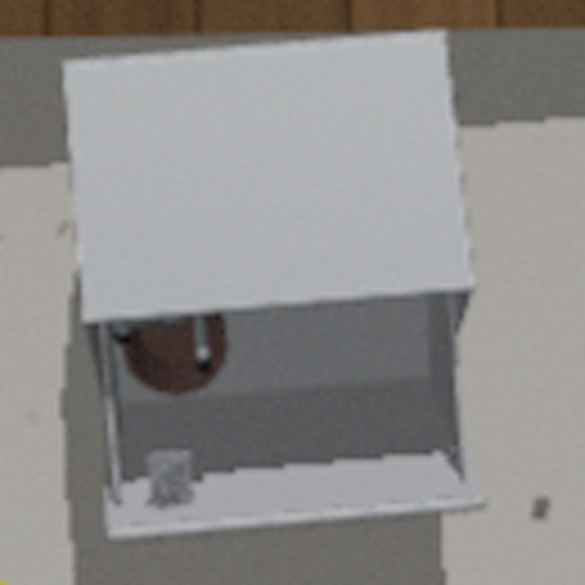

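apply_moves(increments=[{"jaw": 0.088, "slide": [0, 0, 0], "roll": -0.14}, {"jaw": 0.088, "slide": [0, 0, 0], "roll": -0.14}, {"jaw": 0.088, "slide": [0, 0, 0], "roll": -0.139}, {"jaw": 0.088, "slide": [-0.0276, -0.0287, 0], "roll": 0}, {"jaw": 0.088, "slide": [-0.0276, -0.0287, 0], "roll": 0}, {"jaw": 0.088, "slide": [-0.0276, -0.0287, 0], "roll": 0}, {"jaw": 0.088, "slide": [-0.0276, -0.0287, 0], "roll": 0}, {"jaw": 0.088, "slide": [-0.0276, -0.0287, 0], "roll": 0}, {"jaw": 0.088, "slide": [-0.0276, -0.0287, 0.02], "roll": 0}, {"jaw": 0.088, "slide": [-0.0276, -0.0287, 0.04], "roll": 0}, {"jaw": 0.088, "slide": [-0.0276, -0.0287, 0.04], "roll": 0}, {"jaw": 0.088, "slide": [0, 0, 0.04], "roll": 0}, {"jaw": 0.088, "slide": [0, 0, 0], "roll": 0}], force=10)

```text
clock: 1.78
tool_pos: [430.0, 326.1, 120.4]
ee_rot: [-179.8, -0.4, -175.9]
contact_force: [-0.0, 0.4, 0.9]
finger_gap: 0.998
```

apply_moves(increments=[{"jaw": 0.088, "slide": [0, 0, 0.03], "roll": 0}, {"jaw": 0.088, "slide": [0, 0, 0.03], "roll": 0}, {"jaw": 0.088, "slide": [0, 0, 0.018], "roll": 0}, {"jaw": 0.088, "slide": [0, 0, 0], "roll": 0}, {"jaw": 0.088, "slide": [0, 0, 0], "roll": 0}, {"jaw": 0.04, "slide": [0, 0, 0], "roll": 0}, {"jaw": 0.04, "slide": [0, 0, 0], "roll": 0}, {"jaw": 0.04, "slide": [0, 0, 0], "roll": 0}, {"jaw": 0.04, "slide": [0, 0, 0], "roll": 0}, {"jaw": 0.04, "slide": [0, 0, 0], "roll": 0}, {"jaw": 0.04, "slide": [0, 0, 0], "roll": 0}], force=10)

```text
clock: 3.15
tool_pos: [432.3, 327.7, 45.9]
ee_rot: [180.0, 0.0, -175.9]
contact_force: [-0.6, 0.1, 3.1]
finger_gap: 0.592
```

apply_moves(increments=[{"jaw": 0.04, "slide": [0, 0, -0.015], "roll": 0}, {"jaw": 0.04, "slide": [0, 0, -0.04], "roll": 0}, {"jaw": 0.04, "slide": [0, 0, -0.05], "roll": 0}, {"jaw": 0.04, "slide": [0, 0, -0.05], "roll": 0}, {"jaw": 0.04, "slide": [0, 0, -0.05], "roll": 0}, {"jaw": 0.04, "slide": [0, 0, -0.02], "roll": 0}, {"jaw": 0.04, "slide": [0, 0, 0], "roll": 0}])

```text
clock: 4.03
tool_pos: [433.0, 328.1, 273.3]
ee_rot: [179.9, 0.3, -175.9]
contact_force: [-0.5, -0.6, -1.5]
finger_gap: 0.588
```

```bash
python3 - <<'E'
from station import *
import cv2,numpy as np
a=get_image("scene");b=get_image("wrist");print(observe()["tool_pos"],observe()["finger_gap"],observe()["contact_force"])
np.savez("scene1.npz",**a)
z=cv2.resize(a["frame"][40:190,250:450,::-1],(640,480),interpolation=cv2.INTER_CUBIC)
cv2.imwrite("pics/s1.png",z);cv2.imwrite("pics/w1.png",b["frame"][:,:,::-1])
E
```

```text
[431.69349711 327.48091378 270.08837923] 0.59094321646198 [-0.45873943  0.26128067 -0.89142251]
```

View pics/s1.png

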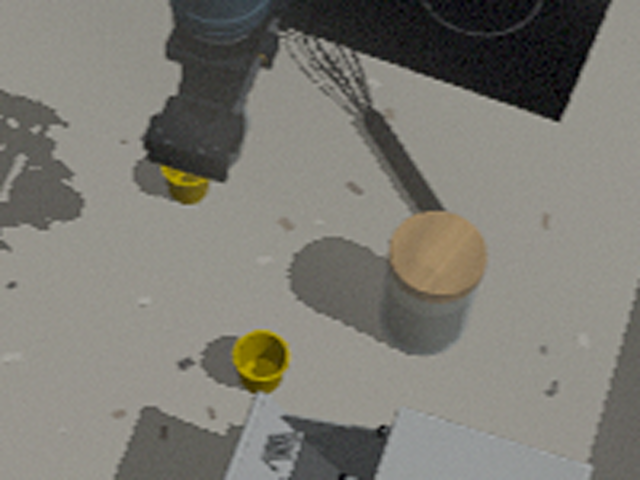

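View pics/w1.png

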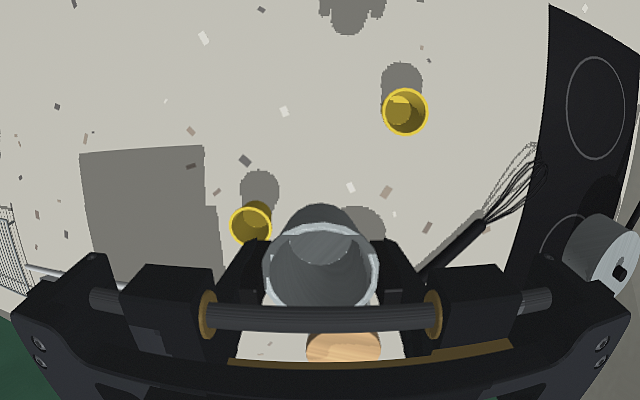

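The steel mould is held upright in the fingers (wrist view around (318,268)), and the yellow ones are still on the counter. Next I move over the bin.

apply_moves(increments=[{"jaw": 0.04, "slide": [-0.0195, -0.0372, 0], "roll": 0}, {"jaw": 0.04, "slide": [-0.0195, -0.0372, 0], "roll": 0}, {"jaw": 0.04, "slide": [-0.0195, -0.0372, 0], "roll": 0}, {"jaw": 0.04, "slide": [-0.0195, -0.0372, 0], "roll": 0}, {"jaw": 0.04, "slide": [-0.0195, -0.0372, 0], "roll": 0}, {"jaw": 0.04, "slide": [-0.0195, -0.0372, 0], "roll": 0}, {"jaw": 0.04, "slide": [-0.0195, -0.0372, 0], "roll": 0}, {"jaw": 0.04, "slide": [-0.0195, -0.0372, 0], "roll": 0}, {"jaw": 0.04, "slide": [-0.0195, -0.0372, 0], "roll": 0}, {"jaw": 0.04, "slide": [0, 0, 0.02], "roll": 0}, {"jaw": 0.04, "slide": [0, 0, 0.02], "roll": 0}, {"jaw": 0.04, "slide": [0, 0, 0.02], "roll": 0}, {"jaw": 0.04, "slide": [0, 0, 0], "roll": 0}, {"jaw": 0.04, "slide": [0, 0, 0], "roll": 0}])

```text
clock: 5.88
tool_pos: [631.5, 7.0, 211.1]
ee_rot: [-180.0, 0.0, -175.8]
contact_force: [0.2, 0.1, 0.2]
finger_gap: 0.588
```

```bash
python3 - <<'E'
from station import *
import cv2,numpy as np
a=get_image("scene");b=get_image("wrist");print(observe()["tool_pos"],observe()["finger_gap"],observe()["contact_force"])
z=cv2.resize(a["frame"][120:300,250:450,::-1],(660,594),interpolation=cv2.INTER_CUBIC)
cv2.imwrite("pics/s2.png",z);cv2.imwrite("pics/w2.png",b["frame"][:,:,::-1])
E
```

```text
[631.9873042    6.74169529 211.92801366] 0.5877727731567277 [-0.01462031  1.18289148 -0.37667768]
```

View pics/s2.png

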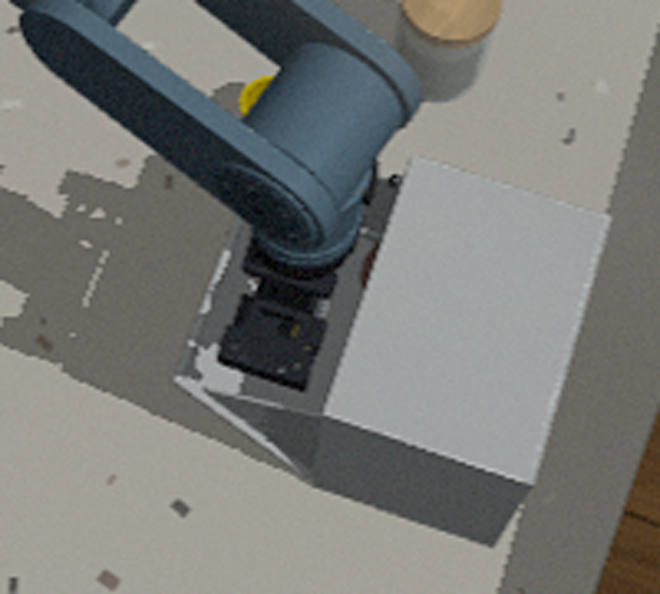

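View pics/w2.png

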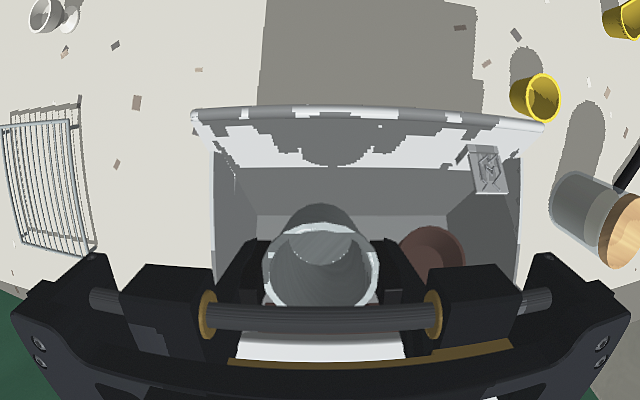

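apply_moves(increments=[{"jaw": 0.04, "slide": [0.002, 0, 0.015], "roll": 0}, {"jaw": 0.04, "slide": [0, 0, 0.015], "roll": 0}, {"jaw": 0.04, "slide": [0, 0, 0.012], "roll": 0}, {"jaw": 0.04, "slide": [0, 0, 0.01], "roll": 0}, {"jaw": 0.04, "slide": [0, 0, 0.008], "roll": 0}, {"jaw": 0.04, "slide": [0, 0, 0], "roll": 0}])

```text
clock: 6.72
tool_pos: [629.0, 6.3, 149.9]
ee_rot: [180.0, -0.1, -175.9]
contact_force: [-0.1, 0.3, 0.4]
finger_gap: 0.59
```

Nothing touched. I'll release at moderate width, then go up.

apply_moves(increments=[{"jaw": 0.075, "slide": [0, 0, 0], "roll": 0}, {"jaw": 0.075, "slide": [0, 0, 0], "roll": 0}, {"jaw": 0.075, "slide": [0, 0, 0], "roll": 0}, {"jaw": 0.075, "slide": [0, 0, 0], "roll": 0}, {"jaw": 0.075, "slide": [0, 0, -0.02], "roll": 0}, {"jaw": 0.075, "slide": [0, 0, -0.03], "roll": 0}, {"jaw": 0.075, "slide": [0, 0, -0.03], "roll": 0}, {"jaw": 0.075, "slide": [0, 0, -0.03], "roll": 0}, {"jaw": 0.075, "slide": [0, 0, 0], "roll": 0}, {"jaw": 0.075, "slide": [0, 0, 0], "roll": 0}])

```text
clock: 7.98
tool_pos: [629.1, 6.4, 260.6]
ee_rot: [180.0, -0.0, -175.9]
contact_force: [-1.4, 0.4, -0.6]
finger_gap: 0.85
```

```bash
python3 - <<'E'
from station import *
import cv2,numpy as np
b=get_image("wrist");print(observe()["tool_pos"],observe()["finger_gap"],observe()["contact_force"])
cv2.imwrite("pics/w3.png",b["frame"][:,:,::-1])
E
```

```text
[628.78443473   6.39220168 259.75151065] 0.8506215654788268 [-0.09000679  0.00401744 -0.16972844]
```

View pics/w3.png

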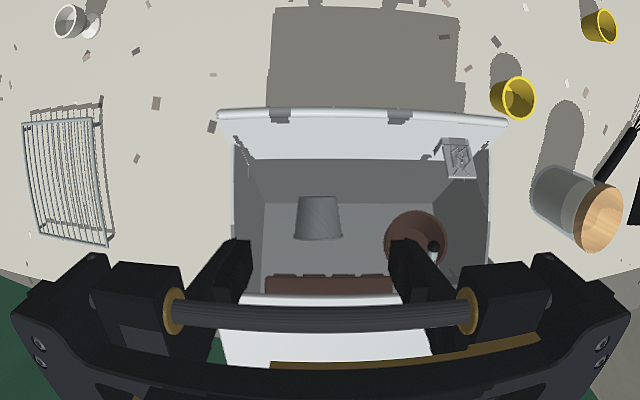

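Mould lies in the bin's free floor area (wrist view about (320,217)); the bin is still open. Next: close the fingers and move in front of the lip.

apply_moves(increments=[{"jaw": 0.0, "slide": [0.03, 0.0094, 0], "roll": 0}, {"jaw": 0.0, "slide": [0.03, 0.0094, 0], "roll": 0}, {"jaw": 0.0, "slide": [0.03, 0.0094, 0], "roll": 0}, {"jaw": 0.0, "slide": [0.03, 0.0094, 0], "roll": 0}, {"jaw": 0.0, "slide": [0, 0, 0], "roll": 0}, {"jaw": 0.0, "slide": [0, 0, 0.03], "roll": 0}, {"jaw": 0.0, "slide": [0, 0, 0.03], "roll": 0}, {"jaw": 0.0, "slide": [0, 0, 0.03], "roll": 0}, {"jaw": 0.0, "slide": [0, 0, 0.01], "roll": 0}, {"jaw": 0.0, "slide": [0, 0, 0], "roll": 0}, {"jaw": 0.0, "slide": [0, 0, 0], "roll": 0}])

```text
clock: 9.4
tool_pos: [508.0, 34.9, 161.8]
ee_rot: [-180.0, 0.1, -175.9]
contact_force: [-0.5, 0.2, -0.3]
finger_gap: 0.007
```

```bash
python3 - <<'E'
from station import *
import cv2,numpy as np
b=get_image("wrist");print(observe()["tool_pos"],observe()["finger_gap"],observe()["contact_force"])
cv2.imwrite("pics/w4.png",b["frame"][:,:,::-1])
E
```

```text
[508.01968326  34.97010222 161.94417304] 0.0035845035169437037 [-0.94618739  0.42881421  0.52625734]
```

View pics/w4.png

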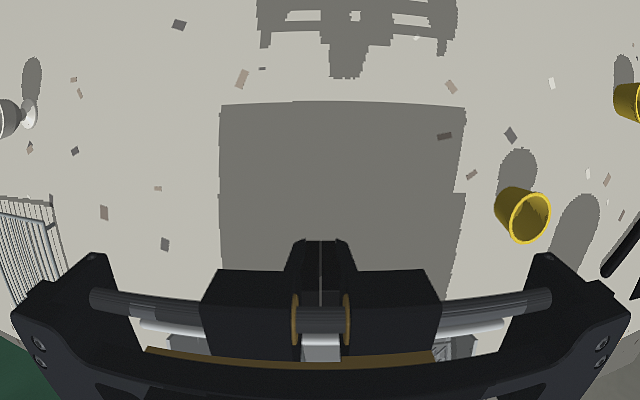

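apply_moves(increments=[{"jaw": 0.0, "slide": [-0.008, 0, 0], "roll": 0}, {"jaw": 0.0, "slide": [-0.008, 0, 0], "roll": 0}, {"jaw": 0.0, "slide": [-0.006, 0, 0], "roll": 0}, {"jaw": 0.0, "slide": [-0.003, 0, 0], "roll": 0}, {"jaw": 0.0, "slide": [-0.003, 0, 0], "roll": 0}, {"jaw": 0.0, "slide": [-0.003, 0, 0], "roll": 0}, {"jaw": 0.0, "slide": [-0.003, 0, 0], "roll": 0}, {"jaw": 0.0, "slide": [-0.003, 0, 0], "roll": 0}, {"jaw": 0.0, "slide": [-0.003, 0, 0], "roll": 0}])

```text
clock: 10.58
tool_pos: [546.7, 38.1, 160.7]
ee_rot: [180.0, -0.1, -175.9]
contact_force: [-3.8, 0.7, 3.3]
finger_gap: 0.004
```

apply_moves(increments=[{"jaw": 0.0, "slide": [-0.003, 0, -0.002], "roll": 0}, {"jaw": 0.0, "slide": [-0.003, 0, -0.002], "roll": 0}, {"jaw": 0.0, "slide": [-0.003, 0, -0.002], "roll": 0}, {"jaw": 0.0, "slide": [-0.003, 0, -0.002], "roll": 0}])

```text
clock: 11.08
tool_pos: [559.3, 38.9, 169.0]
ee_rot: [-180.0, 0.0, -175.9]
contact_force: [-1.4, -0.8, 1.4]
finger_gap: 0.007
```

apply_moves(increments=[{"jaw": 0.0, "slide": [-0.003, 0, -0.002], "roll": 0}, {"jaw": 0.0, "slide": [-0.003, 0, -0.002], "roll": 0}, {"jaw": 0.0, "slide": [-0.003, 0, -0.002], "roll": 0}, {"jaw": 0.0, "slide": [-0.003, 0, -0.002], "roll": 0}, {"jaw": 0.0, "slide": [-0.003, 0, -0.002], "roll": 0}, {"jaw": 0.0, "slide": [-0.003, 0, -0.002], "roll": 0}, {"jaw": 0.0, "slide": [-0.003, 0, -0.002], "roll": 0}, {"jaw": 0.0, "slide": [-0.003, 0, -0.002], "roll": 0}, {"jaw": 0.0, "slide": [-0.003, 0, -0.002], "roll": 0}, {"jaw": 0.0, "slide": [-0.003, 0, -0.002], "roll": 0}, {"jaw": 0.0, "slide": [0, 0, 0], "roll": 0}, {"jaw": 0.0, "slide": [0, 0, 0], "roll": 0}])

```text
clock: 12.58
tool_pos: [588.7, 41.1, 188.6]
ee_rot: [180.0, -0.0, -175.9]
contact_force: [1.8, -0.3, -0.1]
finger_gap: 0.003
```

```bash
python3 - <<'E'
from station import *
import cv2,numpy as np
from h import *
b=get_image("wrist");a=get_image("top");c=get_image("scene");print(observe()["tool_pos"],observe()["contact_force"])
np.savez("top5.npz",**a);np.savez("scene5.npz",**c)
z1=cv2.resize(a["frame"][90:220,270:400,::-1],(390,390));z2=cv2.resize(c["frame"][140:290,260:410,::-1],(390,390))
cv2.imwrite("pics/ts5.png",np.hstack([z1,z2]));cv2.imwrite("pics/w5.png",b["frame"][:,:,::-1])
E
```

```text
[588.68958599  41.06204378 188.63045588] [ 0.91078022  0.01483066 -0.37569745]
```

View pics/ts5.png

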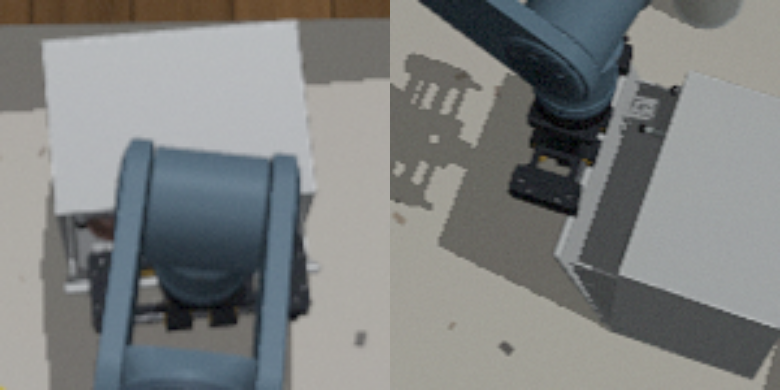

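View pics/w5.png

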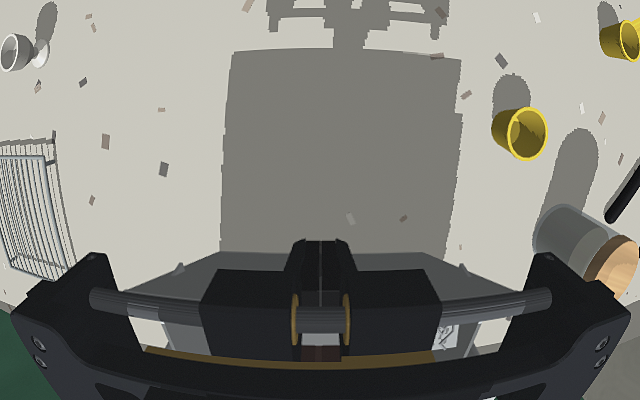

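The bin is swinging in with the fingers. It is about half closed now: the lip front is near the fingers at (570,190) in the scene half. I continue gently toward ajar.

apply_moves(increments=[{"jaw": 0.0, "slide": [-0.003, 0, -0.0016], "roll": 0}, {"jaw": 0.0, "slide": [-0.003, 0, -0.0016], "roll": 0}, {"jaw": 0.0, "slide": [-0.003, 0, -0.0016], "roll": 0}, {"jaw": 0.0, "slide": [-0.003, 0, -0.0016], "roll": 0}, {"jaw": 0.0, "slide": [-0.003, 0, -0.0016], "roll": 0}, {"jaw": 0.0, "slide": [-0.003, 0, -0.0016], "roll": 0}, {"jaw": 0.0, "slide": [-0.003, 0, -0.0016], "roll": 0}, {"jaw": 0.0, "slide": [-0.003, 0, -0.0016], "roll": 0}, {"jaw": 0.0, "slide": [-0.003, 0, -0.0016], "roll": 0}, {"jaw": 0.0, "slide": [-0.003, 0, -0.0016], "roll": 0}, {"jaw": 0.0, "slide": [0, 0, 0], "roll": 0}, {"jaw": 0.0, "slide": [0, 0, 0], "roll": 0}])

```text
clock: 14.22
tool_pos: [618.6, 43.3, 204.6]
ee_rot: [180.0, -0.0, -175.9]
contact_force: [0.1, -0.3, -0.6]
finger_gap: 0.003
```

```bash
python3 - <<'E'
from station import *
import cv2,numpy as np
from h import *
c=get_image("scene");o=observe();print(o["tool_pos"],o["contact_force"])
z2=cv2.resize(c["frame"][150:290,270:410,::-1],(560,560),interpolation=cv2.INTER_CUBIC)
cv2.imwrite("pics/s6.png",z2)
Q=world(c)
m=(Q[...,2]>185)&(Q[...,2]<212)&(Q[...,0]>560)&(Q[...,0]<690)&(Q[...,1]>-90)&(Q[...,1]<-40)
s=Q[m]; 
for y in (-70,-60,-50):
    t=s[abs(s[:,1]-y)<5]; print(y,np.round(t[np.argsort(t[:,0])][:12,[0,2]],0).tolist())
E
```

```text
[618.59256951  43.21846634 204.60337482] [ 0.05136948 -0.16862966 -0.16394469]
-70 [[647.0, 201.0], [647.0, 196.0], [649.0, 198.0], [649.0, 194.0], [650.0, 198.0], [650.0, 191.0], [651.0, 186.0], [651.0, 201.0], [652.0, 195.0], [653.0, 199.0], [653.0, 185.0], [653.0, 195.0]]
-60 [[647.0, 199.0], [648.0, 197.0], [648.0, 200.0], [649.0, 197.0], [649.0, 195.0], [650.0, 198.0], [651.0, 198.0], [652.0, 198.0], [652.0, 195.0], [654.0, 196.0], [654.0, 193.0], [687.0, 205.0]]
-50 [[646.0, 195.0], [647.0, 196.0], [647.0, 195.0], [649.0, 198.0], [650.0, 197.0], [650.0, 200.0], [651.0, 199.0], [651.0, 197.0], [652.0, 197.0], [653.0, 198.0], [653.0, 188.0], [653.0, 187.0]]
```

View pics/s6.png

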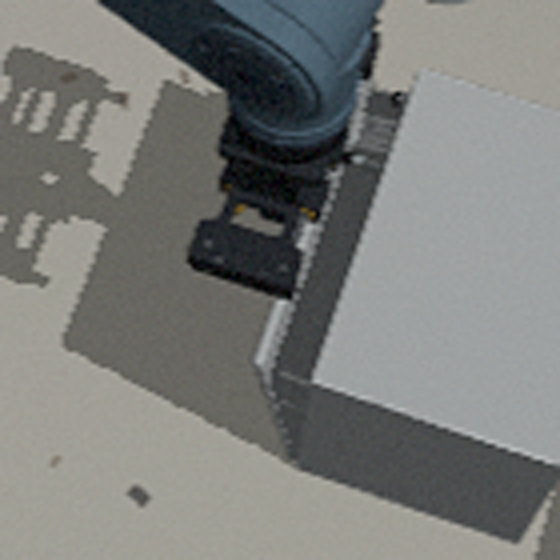

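Ajar: lip front near x≈639 at the finger line. Pressing slowly now.

apply_moves(increments=[{"jaw": 0.0, "slide": [-0.003, 0, 0], "roll": 0}, {"jaw": 0.0, "slide": [-0.003, 0, 0], "roll": 0}, {"jaw": 0.0, "slide": [-0.002, 0, 0], "roll": 0}, {"jaw": 0.0, "slide": [-0.001, 0, 0], "roll": 0}, {"jaw": 0.0, "slide": [-0.001, 0, 0], "roll": 0}, {"jaw": 0.0, "slide": [-0.001, 0, 0], "roll": 0}])

```text
clock: 15.02
tool_pos: [629.3, 44.0, 204.9]
ee_rot: [-180.0, -0.1, -175.9]
contact_force: [-5.5, -1.0, 4.6]
finger_gap: 0.005
```

apply_moves(increments=[{"jaw": 0.0, "slide": [-0.001, 0, 0], "roll": 0}, {"jaw": 0.0, "slide": [-0.001, 0, 0], "roll": 0}])

```text
clock: 15.28
tool_pos: [631.3, 44.1, 205.1]
ee_rot: [-180.0, -0.1, -175.9]
contact_force: [-5.6, 0.5, 4.5]
finger_gap: 0.005
```

apply_moves(increments=[{"jaw": 0.0, "slide": [-0.001, 0, 0], "roll": 0}, {"jaw": 0.0, "slide": [-0.001, 0, 0], "roll": 0}])

```text
clock: 15.52
tool_pos: [633.2, 44.3, 205.1]
ee_rot: [-180.0, -0.1, -175.9]
contact_force: [-5.8, -1.6, 4.6]
finger_gap: 0.007
```

apply_moves(increments=[{"jaw": 0.0, "slide": [-0.001, 0, -0.0003], "roll": 0}, {"jaw": 0.0, "slide": [-0.001, 0, -0.0003], "roll": 0}])

```text
clock: 15.78
tool_pos: [635.0, 44.4, 205.4]
ee_rot: [-180.0, -0.1, -175.9]
contact_force: [-6.4, -0.7, 2.9]
finger_gap: 0.002
```

apply_moves(increments=[{"jaw": 0.0, "slide": [-0.001, 0, -0.0003], "roll": 0}, {"jaw": 0.0, "slide": [-0.001, 0, -0.0003], "roll": 0}])

```text
clock: 16.02
tool_pos: [636.8, 44.5, 205.8]
ee_rot: [-180.0, -0.1, -175.9]
contact_force: [-5.8, -0.4, 2.6]
finger_gap: 0.002
```

apply_moves(increments=[{"jaw": 0.0, "slide": [-0.001, 0, -0.0003], "roll": 0}, {"jaw": 0.0, "slide": [-0.001, 0, -0.0003], "roll": 0}, {"jaw": 0.0, "slide": [-0.001, 0, -0.0003], "roll": 0}])

```text
clock: 16.4
tool_pos: [639.5, 44.7, 206.3]
ee_rot: [180.0, -0.2, -175.9]
contact_force: [-6.4, -0.7, 1.2]
finger_gap: 0.005
```

apply_moves(increments=[{"jaw": 0.0, "slide": [-0.001, 0, -0.0003], "roll": 0}, {"jaw": 0.0, "slide": [-0.001, 0, -0.0002], "roll": 0}])

```text
clock: 16.65
tool_pos: [641.4, 44.8, 206.5]
ee_rot: [180.0, -0.2, -175.9]
contact_force: [-6.6, 0.1, 1.8]
finger_gap: 0.004
```

apply_moves(increments=[{"jaw": 0.0, "slide": [-0.001, 0, -0.0002], "roll": 0}])

```text
clock: 16.77
tool_pos: [642.3, 44.9, 206.7]
ee_rot: [180.0, -0.2, -175.9]
contact_force: [-5.9, -1.2, 0.3]
finger_gap: 0.006
```

apply_moves(increments=[{"jaw": 0.0, "slide": [-0.001, 0, -0.0001], "roll": 0}])

```text
clock: 16.9
tool_pos: [643.3, 45.0, 206.8]
ee_rot: [180.0, -0.2, -175.9]
contact_force: [-7.2, -0.4, 1.1]
finger_gap: 0.001
```

apply_moves(increments=[{"jaw": 0.0, "slide": [-0.001, 0, -0.0001], "roll": 0}])

```text
clock: 17.02
tool_pos: [644.3, 45.0, 206.9]
ee_rot: [180.0, -0.2, -175.9]
contact_force: [-6.3, -0.6, 0.8]
finger_gap: 0.007
```

apply_moves(increments=[{"jaw": 0.0, "slide": [-0.0007, 0, -0.0001], "roll": 0}])

```text
clock: 17.15
tool_pos: [645.0, 45.1, 207.0]
ee_rot: [180.0, -0.2, -175.9]
contact_force: [-7.2, -0.8, 1.3]
finger_gap: 0.006
```

apply_moves(increments=[{"jaw": 0.0, "slide": [-0.0007, 0, -0.0001], "roll": 0}])

```text
clock: 17.27
tool_pos: [645.6, 45.1, 207.1]
ee_rot: [180.0, -0.2, -175.9]
contact_force: [-6.8, -0.8, 0.9]
finger_gap: 0.008
```

apply_moves(increments=[{"jaw": 0.0, "slide": [-0.0004, 0, 0], "roll": 0}])

```text
clock: 17.4
tool_pos: [646.0, 45.2, 207.1]
ee_rot: [180.0, -0.2, -175.9]
contact_force: [-7.2, -1.5, 2.0]
finger_gap: 0.006
```

apply_moves(increments=[{"jaw": 0.0, "slide": [-0.0004, 0, 0], "roll": 0}])

```text
clock: 17.52
tool_pos: [646.4, 45.2, 207.1]
ee_rot: [180.0, -0.2, -175.9]
contact_force: [-8.1, -0.6, 2.7]
finger_gap: 0.008
```

apply_moves(increments=[{"jaw": 0.0, "slide": [-0.0004, 0, -0.0001], "roll": 0}])

```text
clock: 17.65
tool_pos: [646.8, 45.2, 207.2]
ee_rot: [180.0, -0.2, -175.9]
contact_force: [-7.5, -1.0, 1.5]
finger_gap: 0.008
```

apply_moves(increments=[{"jaw": 0.0, "slide": [-0.0004, 0, 0], "roll": 0}])

```text
clock: 17.77
tool_pos: [647.2, 45.2, 207.2]
ee_rot: [180.0, -0.2, -175.9]
contact_force: [-6.9, -0.3, 2.3]
finger_gap: 0.005
```

apply_moves(increments=[{"jaw": 0.0, "slide": [-0.0004, 0, 0], "roll": 0}])

```text
clock: 17.9
tool_pos: [647.6, 45.3, 207.3]
ee_rot: [180.0, -0.2, -175.9]
contact_force: [-7.4, -0.9, 2.6]
finger_gap: 0.002
```

apply_moves(increments=[{"jaw": 0.0, "slide": [-0.0004, 0, -0.0001], "roll": 0}])

```text
clock: 18.02
tool_pos: [647.9, 45.3, 207.3]
ee_rot: [180.0, -0.2, -175.9]
contact_force: [-6.9, -1.0, 0.7]
finger_gap: 0.005
```

apply_moves(increments=[{"jaw": 0.0, "slide": [-0.0004, 0, 0], "roll": 0}])

```text
clock: 18.15
tool_pos: [648.3, 45.3, 207.3]
ee_rot: [180.0, -0.2, -175.9]
contact_force: [-8.0, -1.5, 2.2]
finger_gap: 0.003
```

apply_moves(increments=[{"jaw": 0.0, "slide": [-0.0004, 0, 0], "roll": 0}])

```text
clock: 18.27
tool_pos: [648.7, 45.4, 207.4]
ee_rot: [180.0, -0.2, -175.9]
contact_force: [-7.4, -1.6, 2.3]
finger_gap: 0.002
```

apply_moves(increments=[{"jaw": 0.0, "slide": [-0.0004, 0, -0.0001], "roll": 0}])

```text
clock: 18.4
tool_pos: [648.8, 45.4, 207.4]
ee_rot: [180.0, -0.3, -175.9]
contact_force: [-9.6, -1.0, 1.7]
finger_gap: 0.006
```

apply_moves(increments=[{"jaw": 0.0, "slide": [-0.0002, 0, 0], "roll": 0}])

```text
clock: 18.52
tool_pos: [648.9, 45.4, 207.4]
ee_rot: [180.0, -0.3, -175.9]
contact_force: [-9.9, -1.1, 3.0]
finger_gap: 0.008
```

apply_moves(increments=[{"jaw": 0.0, "slide": [-0.0003, 0, 0], "roll": 0}])

```text
clock: 18.65
tool_pos: [649.0, 45.4, 207.4]
ee_rot: [180.0, -0.3, -175.9]
contact_force: [-10.5, -2.0, 3.3]
finger_gap: 0.004
```

The stop is felt: position stalls at 648.9 while force rises.

apply_moves(increments=[{"jaw": 0.0, "slide": [-0.0004, 0, 0], "roll": 0}])

```text
clock: 18.77
tool_pos: [649.1, 45.4, 207.4]
ee_rot: [180.0, -0.4, -175.9]
contact_force: [-12.7, -2.5, 5.5]
finger_gap: 0.003
```

apply_moves(increments=[{"jaw": 0.0, "slide": [-0.0003, 0, 0], "roll": 0}])

```text
clock: 18.9
tool_pos: [649.2, 45.4, 207.4]
ee_rot: [180.0, -0.4, -175.9]
contact_force: [-14.7, -1.6, 6.3]
finger_gap: 0.002
```

apply_moves(increments=[{"jaw": 0.0, "slide": [-0.0001, 0, -0.0003], "roll": 0}])

```text
clock: 19.02
tool_pos: [649.2, 45.4, 207.4]
ee_rot: [180.0, -0.4, -175.9]
contact_force: [-13.2, -1.7, 4.0]
finger_gap: 0.005
```

```bash
python3 -c "
from station import *
o=observe();print(o['tool_pos'],o['contact_force'],o['clock'])"
```

```text
[649.17773245  45.39895839 207.43718993] [-13.20308623  -1.71445097   3.98530339] 19.025
```

apply_moves(increments=[{"jaw": 0.0, "slide": [-0.0003, 0, 0], "roll": 0}])

```text
clock: 19.15
tool_pos: [649.3, 45.4, 207.4]
ee_rot: [180.0, -0.5, -175.9]
contact_force: [-13.2, -2.6, 5.0]
finger_gap: 0.009
```

apply_moves(increments=[{"jaw": 0.0, "slide": [-0.0003, 0, -0.0001], "roll": 0}])

```text
clock: 19.27
tool_pos: [649.3, 45.4, 207.5]
ee_rot: [180.0, -0.5, -175.9]
contact_force: [-15.7, -2.8, 5.4]
finger_gap: 0.007
```

apply_moves(increments=[{"jaw": 0.0, "slide": [0, 0, 0], "roll": 0}])

```text
clock: 19.4
tool_pos: [649.3, 45.4, 207.4]
ee_rot: [180.0, -0.5, -175.9]
contact_force: [-15.1, -1.7, 4.7]
finger_gap: 0.007
```

apply_moves(increments=[{"jaw": 0.0, "slide": [0, 0, 0], "roll": 0}])

```text
clock: 19.52
tool_pos: [649.3, 45.4, 207.4]
ee_rot: [180.0, -0.5, -175.9]
contact_force: [-14.3, -2.5, 4.7]
finger_gap: 0.005
```

apply_moves(increments=[{"jaw": 0.0, "slide": [-0.0002, 0, 0], "roll": 0}])

```text
clock: 19.65
tool_pos: [649.4, 45.4, 207.4]
ee_rot: [180.0, -0.5, -175.9]
contact_force: [-15.5, -1.9, 5.5]
finger_gap: 0.006
```

apply_moves(increments=[{"jaw": 0.0, "slide": [0, 0, 0], "roll": 0}])

```text
clock: 19.77
tool_pos: [649.4, 45.4, 207.4]
ee_rot: [180.0, -0.5, -175.9]
contact_force: [-15.9, -2.2, 5.1]
finger_gap: 0.005
```

Steady at about 16 N against the stop; backing off.

apply_moves(increments=[{"jaw": 0.0, "slide": [0.001, 0, 0], "roll": 0}, {"jaw": 0.0, "slide": [0.001, 0, 0], "roll": 0}, {"jaw": 0.0, "slide": [0.002, 0, 0], "roll": 0}, {"jaw": 0.0, "slide": [0.003, 0, 0], "roll": 0}, {"jaw": 0.0, "slide": [0.004, 0, 0], "roll": 0}, {"jaw": 0.0, "slide": [0.006, 0, 0], "roll": 0}, {"jaw": 0.0, "slide": [0.01, 0, 0], "roll": 0}, {"jaw": 0.0, "slide": [0.02, 0, 0], "roll": 0}, {"jaw": 0.0, "slide": [0.03, 0, 0], "roll": 0}, {"jaw": 0.0, "slide": [0.04, 0, 0], "roll": 0}, {"jaw": 0.0, "slide": [0.05, 0, -0.02], "roll": 0}, {"jaw": 0.0, "slide": [0.05, 0, -0.04], "roll": 0}, {"jaw": 0.0, "slide": [0.03, 0, -0.04], "roll": 0}, {"jaw": 0.0, "slide": [0, 0, 0], "roll": 0}, {"jaw": 0.0, "slide": [0, 0, 0], "roll": 0}])

```text
clock: 21.65
tool_pos: [407.7, 28.0, 307.6]
ee_rot: [-180.0, 0.1, -175.9]
contact_force: [0.8, -0.5, -0.3]
finger_gap: 0.004
```

```bash
python3 - <<'E'
from station import *
import cv2,numpy as np
from h import *
c=get_image("scene");a=get_image("top");o=observe();print(o["tool_pos"],o["contact_force"],o["clock"])
z1=cv2.resize(a["frame"][90:220,270:400,::-1],(390,390));z2=cv2.resize(c["frame"][140:290,260:410,::-1],(390,390))
cv2.imwrite("pics/ts7.png",np.hstack([z1,z2]));cv2.imwrite("pics/t7.png",a["frame"][:,:,::-1])
for g in (a,c):
  Q=world(g)
  m=(Q[...,2]>185)&(Q[...,2]<202)&(Q[...,0]>600)&(Q[...,0]<690)
  s=Q[m]
  for y in (-50,0,45,90):
    t=s[abs(s[:,1]-y)<6]; r=np.sort(t[:,0]+.0715*(t[:,1]-47))[:10]; print(y,r.round(1))
E
```

```text
[407.45770634  28.04723001 306.44182244] [-0.51401578 -0.06568418 -0.34837136] 21.75
-50 [652.1 653.3 653.8 655.3 655.5 655.8 657.9 658.7 659.4]
0 [653.6 654.9 655.5 656.2 659.8 660.6 661.3 679.8 682.4]
45 [653.3 653.6 654.3 654.6 655.2 655.6 655.9 656.2 681.1 689.9]
90 [653.3 653.8 654.4 655.5 656.9 658.  659.2 659.8 672.3]
-50 [653.5 654.1 654.1 654.8 655.9 656.7 657.3 657.4 658.1 659.1]
0 [653.5 654.3 654.3 654.9 656.8 656.9 657.6 659.3 660.  660.2]
45 [653.1 654.2 655.3 656.2 657.  657.1 657.6 658.9 659.7 660.2]
90 [653.7 654.  655.6 656.5 656.5 657.3 658.1 658.9 659.  659.8]
```

View pics/ts7.png

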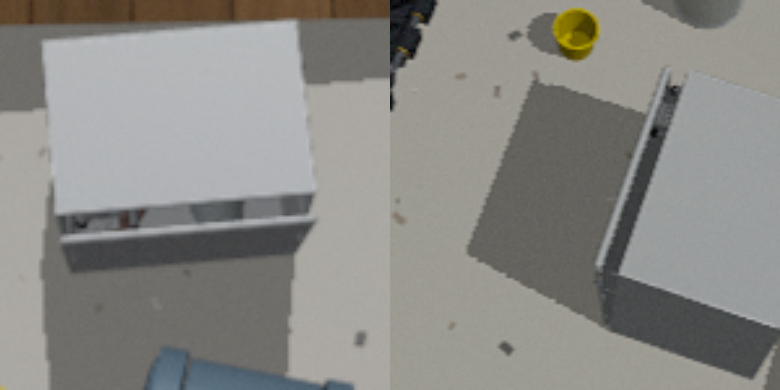

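View pics/t7.png

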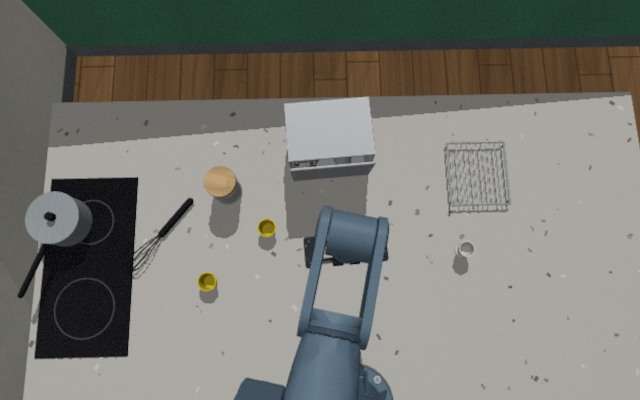

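Lip front sits at x≈653.3, against 639 when ajar and about 658 at the stop. So the bin is latched at roughly 0.10 rad. I'll wait, then check it hasn't moved and look for the mould.

apply_moves(increments=[{"jaw": 0.0, "slide": [0, 0, 0], "roll": 0}, {"jaw": 0.0, "slide": [0, 0, 0], "roll": 0}, {"jaw": 0.0, "slide": [0, 0, 0], "roll": 0}, {"jaw": 0.0, "slide": [0, 0, 0], "roll": 0}, {"jaw": 0.0, "slide": [0, 0, 0], "roll": 0}, {"jaw": 0.0, "slide": [0, 0, 0], "roll": 0}, {"jaw": 0.0, "slide": [0, 0, 0], "roll": 0}, {"jaw": 0.0, "slide": [0, 0, 0], "roll": 0}])

```text
clock: 22.75
tool_pos: [407.6, 27.9, 307.7]
ee_rot: [-180.0, 0.0, -175.9]
contact_force: [0.6, -0.5, -0.4]
finger_gap: 0.007
```

```bash
python3 - <<'E'
from station import *
import cv2,numpy as np
from h import *
a=get_image("top");o=observe();print(o["contact_force"],o["clock"])
Q=world(a)
m=(Q[...,2]>185)&(Q[...,2]<202)&(Q[...,0]>600)&(Q[...,0]<690);s=Q[m]
for y in (-50,0,45,90):
    t=s[abs(s[:,1]-y)<6]; print(y,np.sort(t[:,0]+.0715*(t[:,1]-47))[:5].round(1))
cv2.imwrite("pics/t8.png",cv2.resize(a["frame"][145:185,280:385,::-1],(787,300),interpolation=cv2.INTER_CUBIC))
p=np.load("top0.npz");d=np.abs(p["frame"].astype(int)-a["frame"]).max(2)
for k,(u0,v0,u1,v1) in {"jar":(200,160,240,205),"whisk":(128,195,196,275),"rack":(440,135,515,220),"egg":(452,235,480,270)}.items(): print(k,(d[v0:v1,u0:u1]>50).mean().round(4))
E
```

```text
[ 0.1214277  -0.51710875 -0.437003  ] 22.8
-50 [652.6 652.7 653.5 655.5 655.5]
0 [653.4 654.2 654.6 655.5 655.7]
45 [653.1 653.8 655.1 657.1 657.8]
90 [653.9 654.3 655.3 655.3 656.6]
jar 0.0
whisk 0.0
rack 0.0
egg 0.0
```

View pics/t8.png

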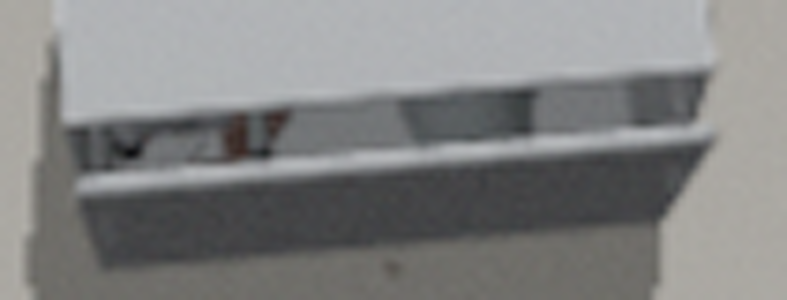

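The lip hasn't moved. The grey mould shows inside the bin at about (465,115) in the zoom, and the other objects are unchanged.

```bash
python3 -c "
from station import *
print(sign_off())"
```

```text
the job is handed in; nothing more can be done
None
```

The steel mould is in the bin, and the bin is shut and looks latched. I handed the job in at about 22.8 s.

- **Mould:** I gripped it at 10 N, lowered it into the open bin and let go about 100 mm above the counter. It dropped the last few centimetres and settled in the free part of the bin. It was still visible inside, right of the middle, at the last look.
- **Latch:** I pushed the lip in slowly until the position stalled and the force rose from about 7 N. I then held about 16 N against the stop and backed off. The highest total force I read was 17 N.
- **Staying latched:** the lip front was at about x = 653 mm, against 639 mm ajar and about 658 mm at the stop. That puts the bin at roughly 0.10 rad, below the 0.135 limit. It read the same in two looks about 1 s apart with the arm clear.
- **Other things:** jar, whisk, rack and egg cup showed no change in the top image from the start.

No check failed or disagreed. The latch angle is estimated from the cameras, since the bin joint can't be read directly.

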